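# Stand the slim nut driver in its bench holder

### The job

Take the nut driver with the slim, longer steel shank from the sloping rest and stand it upright in the metal holder cup, its shank fully home in the hole of the block inside. The block can be turned in the cup, so feel for the hole, and keep hold of the driver until its shank has gone well into the hole. Leave the other driver in the rest, and the tape roll and the jar where they are.

Things in the scene. Friction and masses are not known exactly. Their poses are not given: they have to be found in the camera images.
- slim_driver: nut driver 177 mm long, round about z: steel shank 14 mm in diameter, 62 mm long (last 6 mm taper to an 8 mm flat foot), then a black handle 30 mm in diameter, 115 mm long. Origin: centre of the foot; z runs to the handle's end. It starts in one bay of the rest, foot down, leaning 45 degrees, handle's end up along the rest's +x; the handle is clear of the rest from z = 98 mm up.
- stout_driver: the other driver, 155 mm long: the same black handle (30 mm in diameter, z = 40 to 155 mm) on a thick steel nose 24 mm in diameter and 40 mm long, too thick for the hole. Origin: centre of the nose's foot, z to the handle's end. It lies in the other bay of the rest and stays there.
- rest: fixed grey sloping rest, base 110 x 190 mm, two bays side by side at y = +48 and -48 mm in its frame. Origin: in the base on the bench; its x is the level direction in which the slope climbs (45 degrees). The sloping board ends 90 mm above the bench; 14 mm high side walls beside each handle.
- holder: fixed round aluminium holder cup, upright: outer diameter 84 mm, wall 4 mm, height 100 mm, on a thin round foot plate. Origin: centre of its underside on the bench, z up. A grey plastic block with one upright hole fills it to 70 mm above the bench. With the slim driver fully home the handle stands on the block and the foot of the shank is 8 mm above the bench.
- block_top (a point): centre of the block's flat top inside the cup, 70 mm above the bench and 30 mm below the rim, on the cup's centre line. The block's one hole is 19 mm in diameter, upright, goes through to the cup's floor, and its centre is 10 mm from this point, in a direction that differs each time and is not told by any pose: look or feel for it.
- tape: roll of black tape lying flat on the bench, 84 mm in diameter, 24 mm high; origin at the centre of its underside. Leave alone.
- jar: white jar with a lid, 68 mm in diameter, 90 mm high; origin at the centre of its underside. Leave alone.
There are look-alikes about, which are no part of the job. Leave any blue or red look-alike of the slim_driver alone. There is more than one size of the holder; the job needs the largest.

How it is judged:
On the way:
1. the slim driver's shank is at least 10 mm down in the hole of the holder's block while the gripper still holds it (z of slim_driver in the frame of holder below 0.06 m and horizontal distance between slim_driver and holder below 0.02 m and contact force between the fingers and slim_driver above 1 N), for 0.1 s.
At the end, for the whole second after the job is handed in: The slim driver stands at rest in the holder cup, released: the foot of its shank less than 16 mm above the bench (fully home is 8 mm) and within 20 mm of the cup's centre line, leaning less than 0.13 rad (7 degrees). The stout driver, tape roll and jar are within 30 mm of where they began (z of slim_driver in the frame of holder below 0.016 m and horizontal distance between slim_driver and holder below 0.02 m and angle between slim_driver's own z axis and vertical below 0.13 rad and linear speed of slim_driver below 0.02 m/s and distance of each of stout_driver, tape, jar from where it was at the start of the episode below 0.03 m); the robot touches nothing.
It also fails if it takes over 48 s, if anything falls off the work surface, if the arm or the gripper's body presses on something with over 40 N, if the wrist force passes 120 N, or if a joint passes its speed limit or range.

### The arm

A 7-joint arm with a two-finger parallel gripper is mounted at the origin on the work surface. World frame = base frame: x ahead of the robot, y to its left, z up, the work surface at z = 0. Lengths are in m, angles in rad, forces in N, time in s.
With the tool pointing down it reaches from about 0.425 to 0.875 m from the base axis. Payload 4.7 kg.
Tool frame: the origin (TCP) lies on the centre line of the jaws, within the pads' length; the fingertips stand 14 mm ahead of it and the grasp point (between the pads) lies 5 mm behind it; z points along the fingers, y is the line along which they close (so a half turn about z gives the same grasp; the last joint's range is limited). The gripper opens to 87 mm and grips with 3 to 60 N. Pads are 19 mm wide; open, the fingers measure 117 mm over their backs; the gripper's body (75 mm by 190 mm) begins 51 mm behind the grasp point.
Start: joints at [-1.333, 0.321, -0.07, 1.45, 0.023, 1.371, -0.057], TCP at [0.144, 0.634, 0.237] pointing down, gripper open.
Joint ranges: [-2.86, 2.86], [-0.3, 2.09], [-1.38, 1.24], [0.06, 2.45], [-1.56, 4.7], [0.09, 2.05], [-2.69, 2.69]. Speed limits (rad/s): [2.57, 2.57, 3.14, 3.14, 3.14, 3.14, 3.14].

### API

Orientations are given as a rotation vector (axis times angle).
In Python, from bench import ctrl gives the robot as it stands.
- The arm moves only by the tool send_rows, never from a script. Its argument "steps" is a list of rows, each an object of numbers: "tx", "ty", "tz": the shift along the tool's x, y, z in units of 60 mm (1.0 is 60 mm); "turn": the turn about the tool's z in units of 8 degrees (1.0 is 8 degrees); "grip": the opening, from 0 (shut) to 1 (fully open). A call has 1 to 12 rows; each row shifts and turns the commanded pose from where the row before left it, along the tool's axes as they then stand; what a row does not reach is not made up. A row lasts 1/8 s, in which the tool goes at most 62.5 mm and 10.7 degrees, less where a joint would pass 70% of its speed; a pose out of reach is approached as far as the arm can. A call is refused whole if a number of a shift passes 1 or a number of a turn 1, either way. A call with a gripper value outside its range is refused whole. The fingers move at their own pace and stop on an object; "newtons" is the grip in N (left out, the last holds). Time passes only in rows, so rows that do not move let the fingers close. It gives the time, the measured TCP pose, the force, the opening and the grip force at its end, in the units of the state.
- ctrl.get_state(): the state, without advancing time (a new reading comes with each control period).
- ctrl.get_image(name): name is "scene" or "top" or "wrist"; returns a dict with "pixels" (400x640x3 uint8, red, green, blue), "K" (3x3 intrinsics, pixels), "cam_to_world" (4x4, takes a point from camera to world coordinates); the wrist camera has in their place "T_tool_cam" (4x4, takes a point from camera to tool coordinates, whose origin is the TCP and whose axes are the flange's). Camera axes: x right, y down, z forward; pixel columns grow to the right and rows downward; lengths in m; the calibration is good to about 2 mm. The wrist camera is an equidistant fisheye: a pixel r from the principal point sees the ray r / f radians off the axis. A picture is of the moment at which its call begins: read the wrist's pose just before it. There is no depth.
- ctrl.close_job(): hands the job in; it is judged then, once.
The state is a dict: "time": time; "joint_positions": joint angles; "qd": joint speeds; "joint_torque": joint torques, N m; "position": TCP position; "tool_rot": TCP orientation; "ft_force": force on the tool from outside, world axes, zero at the start; "torque": the same for the moment, N m; "grip_width": opening from 0.0 (shut) to 1.0 (fully open); "grip_force": force on a finger pad.
Only numpy, scipy, OpenCV 4.12 (cv2) and the standard library are available. Lean on these libraries where they do the work, as an engineer would, in place of code of your own. Each camera call takes 0.05 s, during which the arm holds its last target. There are 200 camera calls.

## Working session

There is one attempt and no reset: what is moved stays moved. The work goes in short steps, Python scripts to look and compute and a tool call to move; the robot and the scene stay as the last step left them, time stands still between calls to the robot, and variables do not carry over. Pictures are saved under pics/ and viewed, at most 10 in all, crops included, and the job is handed in when it is done.

Besides the shell and the picture viewer there is one more tool, called after "Request:" as name(argument=value, ...) on one line, values as JSON. send_rows: Moves the arm, as the interface text tells. Its arguments: {"type":"object","properties":{"steps":{"type":"array"},"newtons":{"type":"number"}},"required":["steps"]}

```bash
ls; mkdir -p pics; python3 - <<'E'
from bench import ctrl
import cv2, numpy as np
print(ctrl.get_state())
for n in ("scene","top"):
    im=ctrl.get_image(n); np.savez(f"{n}.npz",**im); cv2.imwrite(f"pics/{n}.png",im["pixels"][:,:,::-1]); print(im["K"],im["cam_to_world"])
E
```

```text
pics
{'time': 0.0, 'joint_positions': array([-1.33288467,  0.32184381, -0.07008895,  1.45167508,  0.02258474,
        1.37081468, -0.05689883]), 'qd': array([-0.00092319, -0.00013973, -0.00030788,  0.00134471, -0.00084032,
       -0.00173332, -0.00081256]), 'joint_torque': array([-1.03309515e-05, -4.91314960e+01, -4.04216917e-01, -3.12512612e+01,
       -6.39030640e-02,  4.41066083e-02,  2.10506696e-04]), 'position': array([0.14418751, 0.63325722, 0.23544798]), 'tool_rot': array([-3.50762882e-01, -3.12181180e+00,  3.06170425e-03]), 'ft_force': array([ 0.81115039, -0.44885668,  0.59964107]), 'torque': array([0.01515561, 0.00526428, 0.05877773]), 'grip_force': 0.0, 'grip_width': 1.0017985324424195}
[[436.73215658   0.         318.97964557]
 [  0.         436.73215658 204.79918537]
 [  0.           0.           1.        ]] [[-0.48267312  0.67469833 -0.55839844  1.15965788]
 [ 0.87579862  0.3704905  -0.3093761   0.52358757]
 [-0.00185422 -0.63837211 -0.76972567  1.06057481]
 [ 0.          0.          0.          1.        ]]
[[458.12511207   0.         330.35770339]
 [  0.         458.12511207 197.95199709]
 [  0.           0.           1.        ]] [[ 0.01609924 -0.99030305  0.13798796  0.28931887]
 [-0.99965832 -0.01309955  0.02261942  0.10170985]
 [-0.0205925  -0.13830497 -0.99017558  1.40065946]
 [ 0.          0.          0.          1.        ]]
```

View pics/scene.png

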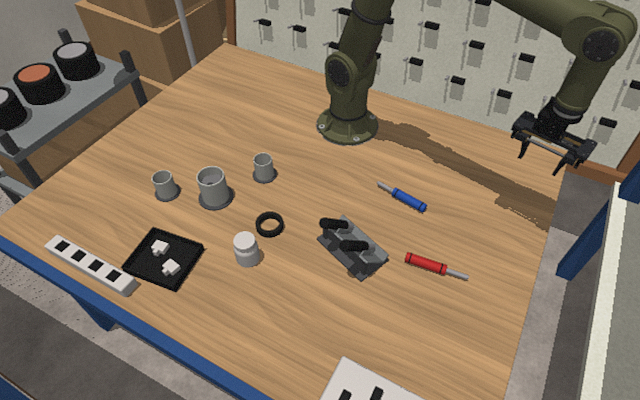

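View pics/top.png

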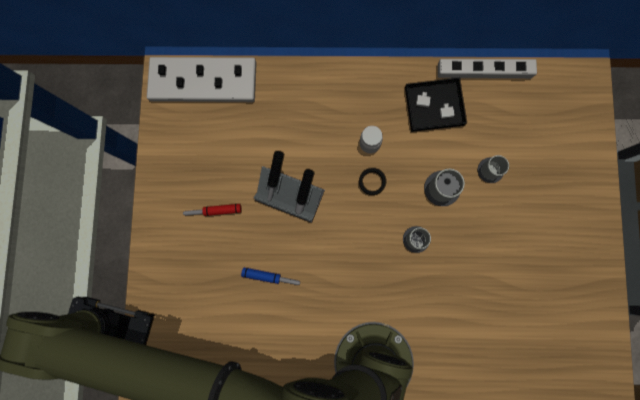

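The scene view shows the rest near (352,245) with two black handles, and the largest cup at (213,187). The top view shows the handles at (277,168) and (306,187) and the largest cup at (447,186), with a dark spot inside it that may be the hole.

```bash
python3 - <<'E'
import cv2, numpy as np
s=np.load("scene.npz")["pixels"][:,:,::-1];t=np.load("top.npz")["pixels"][:,:,::-1]
c=lambda im,x,y,w,h:cv2.resize(im[y:y+h,x:x+w],(400,300),interpolation=cv2.INTER_CUBIC)
cv2.imwrite("pics/crops.png",np.vstack([np.hstack([c(s,305,200,96,72),c(t,240,145,96,72)]),np.hstack([c(s,180,150,64,48),c(t,415,162,64,48)])]))
E
```

```text
(no output)
```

View pics/crops.png

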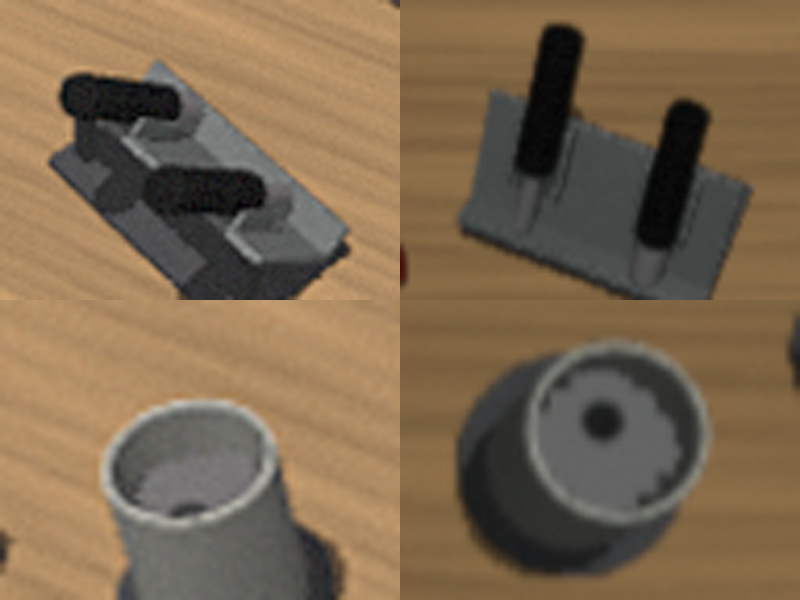

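The thin shank is on the left driver in the top view, at about (270,185), so that one (the +y side) is the slim driver. The hole shows at top pixel (447.3,181.2), and the rim centre is near (450,183) in top and (210,176) in scene.

```bash
cat > h.py <<'E'
import numpy as np
def ray(n,p):
    d=np.load(f"{n}.npz"); T=d["cam_to_world"]; v=T[:3,:3]@np.linalg.solve(d["K"],[*p,1.]); return T[:3,3],v/np.linalg.norm(v)
def plane(n,p,z):
    o,v=ray(n,p); return o+v*(z-o[2])/v[2]
def tri(ps):
    A=np.zeros((3,3));b=np.zeros(3);R=[ray(*p) for p in ps]
    for o,v in R: M=np.eye(3)-np.outer(v,v);A+=M;b+=M@o
    x=np.linalg.solve(A,b); return x,[np.linalg.norm(np.cross(x-o,v)) for o,v in R]
def axisline(l1,l2):   # two image lines (name,p,q) -> 3D point, direction
    N=[];c=[]
    for n,p,q in (l1,l2):
        o,a=ray(n,p);_,b=ray(n,q);m=np.cross(a,b);m/=np.linalg.norm(m);N.append(m);c.append(m@o)
    d=np.cross(*N);d/=np.linalg.norm(d); return np.linalg.lstsq(np.array(N),np.array(c),rcond=None)[0],d
E
python3 - <<'E'
import cv2,numpy as np
from h import *
L={}
for n,(x,y,w,h) in {"scene":(305,200,96,72),"top":(240,145,96,72)}.items():
    g=np.load(n+".npz")["pixels"][y:y+h,x:x+w].max(2)
    m=(g<35).astype(np.uint8)
    for c in cv2.findContours(m,0,1)[0]:
        if cv2.contourArea(c)>60:
            r=cv2.minAreaRect(c);P=cv2.boxPoints(r)+[x,y]
            k=0 if np.linalg.norm(P[0]-P[1])<np.linalg.norm(P[1]-P[2]) else 1
            a,b=(P[k]+P[(k+1)%4])/2,(P[(k+2)%4]+P[(k+3)%4])/2
            print(n,cv2.contourArea(c),a.round(1),b.round(1),np.round(r[1],1)); L.setdefault(n,[]).append((a,b))
# slim: contour choice by position in image
s=min(L["scene"],key=lambda e:(e[0]+e[1])[1]); t=min(L["top"],key=lambda e:(e[0]+e[1])[0])
p,d=axisline(("scene",*s),("top",*t)); d*=np.sign(d[2]); print("axis",p,d)
for e in t:
    o,v=ray("top",e); A=np.array([d,-v]).T; k=np.linalg.lstsq(A,o-p,rcond=None)[0]; print("end",p+k[0]*d)
print("rim",tri([("top",(449.9,183.1)),("scene",(210.4,176.2))]), plane("top",(449.9,183.1),.1),plane("scene",(210.4,176.2),.1))
print("hole",plane("top",(447.3,181.2),.07),plane("scene",(210,183.6),.07))
E
```

```text
scene 218.5 [340.  245.5] [368.  245.5] [28. 11.]
scene 207.5 [319.9 222.5] [347.2 225. ] [27.4 10.1]
top 294.0 [308.8 169.7] [300.3 203.8] [10.2 35.2]
top 296.5 [279.8 151.7] [271.1 186.5] [10.2 35.9]
axis [ 0.26195869  0.39197824 -0.10112547] [ 0.67403115 -0.27341266  0.6862416 ]
end [0.57597226 0.2646024  0.21857663]
end [0.49558896 0.29720892 0.13673715]
rim (array([ 0.5184912 , -0.21080291,  0.09343184]), [np.float64(0.0013063160576697527), np.float64(0.0013063160576698778)]) [ 0.51805921 -0.21038175  0.1       ] [ 0.52243693 -0.20447734  0.1       ]
hole [ 0.52889384 -0.21010713  0.07      ] [ 0.52809384 -0.2088707   0.07      ]
```

```bash
python3 - <<'E'
from h import *
s=((340,245.5),(368,245.5)); t=((279.8,151.7),(271.1,186.5))
def run(s,t):
    p,d=axisline(("scene",*s),("top",*t)); d*=np.sign(d[2]); print("axis",d, "elev",np.degrees(np.arcsin(d[2])),"az",np.degrees(np.arctan2(d[1],d[0])))
    E=[]
    for e in t:
        o,v=ray("top",e); k=np.linalg.lstsq(np.array([d,-v]).T,o-p,rcond=None)[0]; E.append(p+k[0]*d)
    m=(E[0]+E[1])/2; print("ends",E,np.linalg.norm(E[0]-E[1]),"mid",m,"foot",m-.1195*d,"s=155",m+.0355*d)
    for e in s:
        o,v=ray("scene",e); k=np.linalg.lstsq(np.array([d,-v]).T,o-p,rcond=None)[0]; print("sc end",p+k[0]*d)
run(s,t)
print("stout"); run(((319.9,222.5),(347.2,225)),((308.8,169.7),(300.3,203.8)))
E
```

```text
axis [ 0.68040844 -0.2735906   0.67984744] elev 42.83172267071919 az -21.90494079590431
ends [array([0.59132373, 0.27338319, 0.15533755]), array([0.5064762 , 0.30750018, 0.07055997])] 0.12470087884623103 mid [0.54889997 0.29044169 0.11294876] foot [0.46759116 0.32313576 0.03170699] s=155 [0.57305447 0.28072922 0.13708334]
sc end [0.59688651 0.27114641 0.16089574]
sc end [0.497758   0.31100575 0.06184896]
stout
axis [ 0.67117053 -0.23107035  0.70436966] elev 44.77864235868288 az -18.997542960337448
ends [array([0.54362803, 0.19208019, 0.14300011]), array([0.45834817, 0.22144031, 0.05350193])] 0.1270613841569855 mid [0.5009881  0.20676025 0.09825102] foot [0.42078322 0.23437316 0.01407884] s=155 [0.52481465 0.19855725 0.12325614]
sc end [0.5516426  0.18932093 0.15141112]
sc end [0.45028335 0.22421686 0.04503819]
```

Request:
send_rows(steps=[{"turn":0.55,"grip":0.65},{"turn":0.55},{"tx":-0.875,"ty":-0.283},{"tx":-0.875,"ty":-0.283},{"tx":-0.875,"ty":-0.283},{"tx":-0.875,"ty":-0.283},{"tx":-0.875,"ty":-0.283},{"tx":-0.875,"ty":-0.283},{"tx":-0.875,"ty":-0.283},{"tx":-0.875,"ty":-0.283},{"tx":-0.875,"ty":-0.283},{"tx":-0.875,"ty":-0.283}], newtons=20)

```text
validation failed for argument at $.st...
```

```bash
cat >> h.py <<'E'
from scipy.spatial.transform import Rotation as Ro
def units(st,target):
    return (Ro.from_rotvec(st["tool_rot"]).inv().apply(np.array(target)-st["position"])/.06).round(3)
def snap(ctrl,n):
    import cv2
    st=ctrl.get_state(); im=ctrl.get_image(n)
    if n=="wrist":
        T=np.eye(4);T[:3,:3]=Ro.from_rotvec(st["tool_rot"]).as_matrix();T[:3,3]=st["position"]; im["cam_to_world"]=T@im["T_tool_cam"]
    return st,im
def wray(im,p):
    K=im["K"];x,y=p[0]-K[0,2],p[1]-K[1,2];r=np.hypot(x,y);th=r/K[0,0]
    v=np.array([x/r*np.sin(th),y/r*np.sin(th),np.cos(th)]) if r else np.array([0,0,1.])
    T=im["cam_to_world"]; return T[:3,3],T[:3,:3]@v
def wproj(im,X):
    T=im["cam_to_world"];c=T[:3,:3].T@(np.array(X)-T[:3,3]);th=np.arctan2(np.hypot(*c[:2]),c[2]);K=im["K"]
    return K[:2,2]+K[0,0]*th*c[:2]/np.hypot(*c[:2])
E
python3 - <<'E'
from bench import ctrl
from h import *
import cv2
st,im=snap(ctrl,"wrist"); print(st); print(im["K"],im["T_tool_cam"])
np.savez("wrist.npz",**im)
y=Ro.from_rotvec(st["tool_rot"]).as_matrix()[:,1];print(np.degrees(np.arctan2(y[1],y[0])))
print(units(st,[.5696,.2821,.1287]))
a,b,c=[wproj(im,X) for X in ([.5696,.2821,.1337],[.588,.2745,.152],[.5098,.306,.074])];print(a,b,c)
cv2.imwrite("pics/w1.png",im["pixels"][:,:,::-1])
E
```

```text
{'time': 0.1, 'joint_positions': array([-1.33292981,  0.32176774, -0.07007595,  1.45158097,  0.02259879,
        1.37079519, -0.05692669]), 'qd': array([-0.00114948, -0.0007106 ,  0.00125291, -0.00321324, -0.00030406,
       -0.0012535 ,  0.00013313]), 'joint_torque': array([ 6.99880525e-05, -4.92564654e+01, -4.05493928e-01, -3.13403320e+01,
       -6.41384278e-02,  3.93498782e-02,  7.66445578e-05]), 'position': array([0.14418142, 0.6333114 , 0.2355445 ]), 'tool_rot': array([-3.50757877e-01, -3.12184695e+00,  2.76711779e-03]), 'ft_force': array([-0.51332193,  0.15238072, -0.28686619]), 'torque': array([-0.00899437,  0.01089177,  0.00260391]), 'grip_force': 0.0, 'grip_width': 0.9981003751378656}
[[309.70691629   0.         324.09303224]
 [  0.         309.70691629 202.01101015]
 [  0.           0.           1.        ]] [[-2.04479424e-04 -9.55569665e-01 -2.94765287e-01  8.14716824e-02]
 [ 9.99998952e-01  2.27050795e-04 -1.42975472e-03  8.46544113e-04]
 [ 1.43315693e-03 -2.94765271e-01  9.55568617e-01 -1.47943517e-01]
 [ 0.00000000e+00  0.00000000e+00  0.00000000e+00  1.00000000e+00]]
77.17872992884595
[-8.212 -4.131  1.789]
[192.21854652 454.28006859] [191.19793595 465.56984153] [196.18930088 415.06365875]
```

View pics/w1.png

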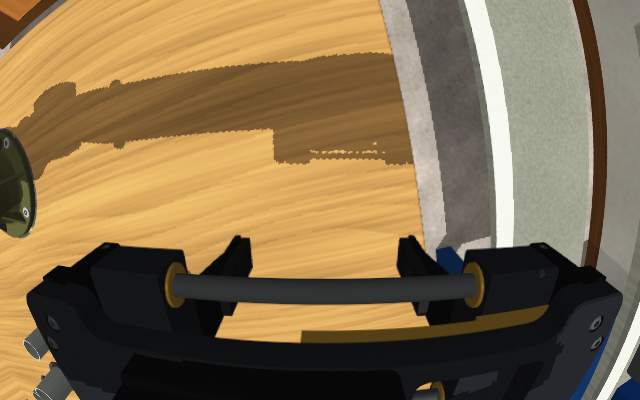

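The picture shows only bench and fingers, because the move was refused and the arm hasn't left its start. I'll resend with every key filled in.

Request:
send_rows(steps=[{"tx":0,"ty":0,"tz":0,"turn":0.55,"grip":0.65},{"tx":0,"ty":0,"tz":0,"turn":0.55,"grip":0.65},{"tx":-0.875,"ty":-0.283,"tz":0,"turn":0,"grip":0.65},{"tx":-0.875,"ty":-0.283,"tz":0,"turn":0,"grip":0.65},{"tx":-0.875,"ty":-0.283,"tz":0,"turn":0,"grip":0.65},{"tx":-0.875,"ty":-0.283,"tz":0,"turn":0,"grip":0.65},{"tx":-0.875,"ty":-0.283,"tz":0,"turn":0,"grip":0.65},{"tx":-0.875,"ty":-0.283,"tz":0,"turn":0,"grip":0.65},{"tx":-0.875,"ty":-0.283,"tz":0,"turn":0,"grip":0.65},{"tx":-0.875,"ty":-0.283,"tz":0,"turn":0,"grip":0.65},{"tx":-0.875,"ty":-0.283,"tz":0,"turn":0,"grip":0.65},{"tx":-0.875,"ty":-0.283,"tz":0,"turn":0,"grip":0.65}], newtons=20)

```text
time: 1.65
position: [0.5708, 0.2813, 0.2364]
tool_rot: [-0.589, -3.086, -0.0]
ft_force: [0.2, 0.3, -0.5]
grip_width: 0.65
grip_force: 0.0
```

```bash
python3 - <<'E'
from bench import ctrl
from h import *
import cv2
st,im=snap(ctrl,"wrist"); np.savez("wrist.npz",**im)
print(units(st,[.5696,.2821,.1287]))
v=im["pixels"][:,:,::-1].copy()
for X in ([.5696,.2821,.1337],[.590,.274,.154],[.5098,.306,.074]): 
    p=wproj(im,X);print(p);cv2.circle(v,tuple(int(round(a)) for a in p),3,(0,0,255),-1)
cv2.imwrite("pics/w2.png",v)
E
```

```text
[0.023 0.004 1.795]
[323.89703706 205.2221868 ]
[323.83442689 238.58548984]
[324.19956804 125.06943381]
```

View pics/w2.png

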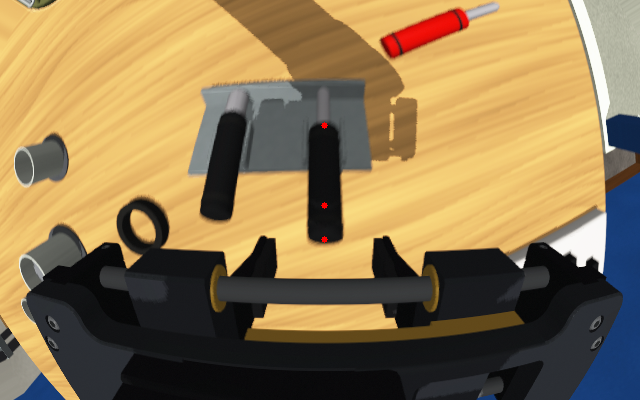

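The predicted axis points at (324,125), (324,205) and (324,239) lie on the right-hand handle, which is the one with the thin shank, and it is centred between the fingers. I'll descend and grip.

Request:
send_rows(steps=[{"tx":0,"ty":0,"tz":0.6,"turn":0,"grip":0.65},{"tx":0,"ty":0,"tz":0.6,"turn":0,"grip":0.65},{"tx":0,"ty":0,"tz":0.6,"turn":0,"grip":0.65},{"tx":0,"ty":0,"tz":0,"turn":0,"grip":0.65},{"tx":0,"ty":0,"tz":0,"turn":0,"grip":0},{"tx":0,"ty":0,"tz":0,"turn":0,"grip":0},{"tx":0,"ty":0,"tz":0,"turn":0,"grip":0},{"tx":0,"ty":0,"tz":0,"turn":0,"grip":0},{"tx":0,"ty":0,"tz":0,"turn":0,"grip":0}], newtons=15)

```text
time: 2.82
position: [0.5704, 0.2826, 0.1296]
tool_rot: [0.589, 3.084, 0.002]
ft_force: [0.4, -0.0, 3.0]
grip_width: 0.337
grip_force: 15.0
```

Request:
send_rows(steps=[{"tx":0,"ty":0,"tz":-0.3,"turn":0,"grip":0},{"tx":0,"ty":0,"tz":-0.5,"turn":0,"grip":0},{"tx":0,"ty":0,"tz":-0.6,"turn":0,"grip":0},{"tx":0,"ty":0,"tz":-0.6,"turn":0,"grip":0},{"tx":0,"ty":0,"tz":-0.6,"turn":0,"grip":0},{"tx":0,"ty":0,"tz":-0.4,"turn":0,"grip":0},{"tx":0,"ty":0,"tz":0,"turn":0,"grip":0},{"tx":0,"ty":0,"tz":0,"turn":0,"grip":0},{"tx":0,"ty":0,"tz":0,"turn":0,"grip":0}])

```text
time: 3.95
position: [0.5691, 0.2823, 0.3068]
tool_rot: [-0.589, -3.084, 0.003]
ft_force: [0.3, 0.1, -2.3]
grip_width: 0.342
grip_force: 15.0
```

```bash
python3 - <<'E'
from bench import ctrl
from h import *
import cv2
st,im=snap(ctrl,"wrist"); np.savez("wrist.npz",**im)
_,s=snap(ctrl,"scene")
R=Ro.from_rotvec(st["tool_rot"]).as_matrix(); print(R.round(3),st["torque"])
g=st["position"]-.005*R[:,2]
for a in (0,15,30,45):
    d=np.cos(np.radians(a))*R[:,2]+np.sin(np.radians(a))*R[:,0]; print(a,wproj(im,g+.09*d),wproj(im,g+.15*d))
cv2.imwrite("pics/w3.png",np.hstack([im["pixels"][::,:,::-1][0:300,160:480],cv2.resize(s["pixels"][100:300,280:440][:,:,::-1],(320,400))[:300]]))
E
```

```text
[[-0.93   0.368 -0.003]
 [ 0.368  0.93  -0.001]
 [ 0.002 -0.002 -1.   ]] [-0.00452484 -0.03478192  0.00410294]
0 [323.51500264 213.62772408] [323.71178052 193.4114261 ]
15 [323.47923938 186.20674619] [323.67666017 154.96846074]
30 [323.41699785 160.13000786] [323.61177313 116.76506433]
45 [323.3230253  136.13327805] [323.50902107  78.94267763]
```

View pics/w3.png

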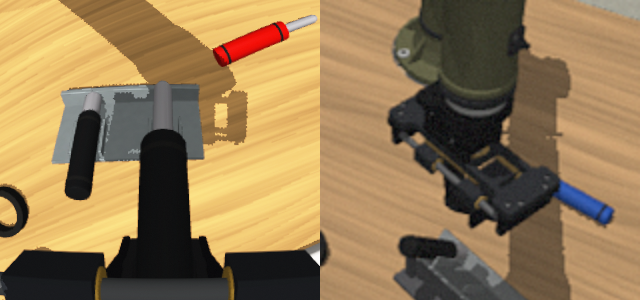

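The shank's foot is at about (322,82) in the full wrist frame, so the driver is still held at about 45°. I'll ease the grip so it can swing.

Request:
send_rows(steps=[{"tx":0,"ty":0,"tz":0,"turn":0,"grip":0},{"tx":0,"ty":0,"tz":0,"turn":0,"grip":0},{"tx":0,"ty":0,"tz":0,"turn":0,"grip":0}], newtons=7)

```text
time: 4.42
position: [0.5698, 0.2825, 0.3086]
tool_rot: [0.589, 3.086, 0.0]
ft_force: [0.2, -1.2, -1.6]
grip_width: 0.341
grip_force: 7.0
```

```bash
cat >> h.py <<'E'
def lean(ctrl):
    "handle/shank silhouette: black pixels run length in the columns about the axis, then grey shank up to the foot"
    st,im=snap(ctrl,"wrist"); p=im["pixels"].astype(int)
    col=p[:260,316:332]; black=np.median(col.max(2),1)<60; 
    R=Ro.from_rotvec(st["tool_rot"]).as_matrix(); g=st["position"]-.005*R[:,2]
    r=215
    while r>0 and black[r]: r-=1
    # handle's lower end, near rim (towards the camera): s=62, radius 15
    best=min(np.arange(-20,60,.5),key=lambda a:abs(wproj(im,g+.088*(np.cos(np.radians(a))*R[:,2]+np.sin(np.radians(a))*R[:,0])+.015*(np.cos(np.radians(a))*R[:,0]-np.sin(np.radians(a))*R[:,2]))[1]-r))
    return st,im,r,best
E
python3 - <<'E'
from bench import ctrl
from h import *
st,im,r,a=lean(ctrl); print(r,a,st["position"],st["grip_force"],st["ft_force"],st["torque"])
im=dict(np.load("wrist.npz")); print([int(x) for x in np.median(im["pixels"][60:220,316:332].max(2),1)][::5])
E
```

```text
147 29.0 [0.5697948  0.28248227 0.30858897] 7.000044782180339 [ 0.15474024 -1.19636977 -1.55473251] [-0.06672976 -0.10271275  0.0093394 ]
[141, 151, 157, 148, 142, 110, 111, 111, 111, 110, 110, 111, 111, 112, 16, 17, 17, 19, 16, 16, 16, 16, 16, 16, 16, 16, 16, 16, 16, 17, 17, 16]
```

Request:
send_rows(steps=[{"tx":0,"ty":0,"tz":0,"turn":0,"grip":0},{"tx":0,"ty":0,"tz":0,"turn":0,"grip":0},{"tx":0,"ty":0,"tz":0,"turn":0,"grip":0}], newtons=4.5)

```text
time: 4.85
position: [0.5697, 0.2825, 0.3086]
tool_rot: [0.589, 3.086, 0.0]
ft_force: [0.2, 0.3, -0.4]
grip_width: 0.341
grip_force: 4.5
```

```bash
python3 - <<'E'
from bench import ctrl
from h import *
st,im,r,a=lean(ctrl); print(r,a,st["position"],st["grip_force"],st["ft_force"],st["torque"])
print([int(x) for x in np.median(im["pixels"][60:220,316:332].max(2),1)][::5])
E
```

```text
147 29.0 [0.56974461 0.28250974 0.30863073] 4.500055422540754 [ 0.23151415  0.25746607 -0.36810922] [-0.02917734 -0.0316456  -0.02209374]
[140, 153, 155, 145, 143, 94, 75, 77, 88, 98, 98, 101, 101, 102, 102, 102, 102, 103, 15, 16, 18, 15, 15, 15, 15, 15, 15, 15, 15, 15, 15, 15]
```

The black-to-grey edge is at row 147, so the driver leans about 30°. I'll finish standing it up by pushing the shank gently against the outside of the fixed cup. First I'll carry it past the cup's far side.

Request:
send_rows(steps=[{"tx":-0.42,"ty":-0.72,"tz":0,"turn":0,"grip":0},{"tx":-0.42,"ty":-0.72,"tz":0,"turn":0,"grip":0},{"tx":-0.42,"ty":-0.72,"tz":0,"turn":0,"grip":0},{"tx":-0.42,"ty":-0.72,"tz":0,"turn":0,"grip":0},{"tx":-0.42,"ty":-0.72,"tz":0,"turn":0,"grip":0},{"tx":-0.42,"ty":-0.72,"tz":0,"turn":0,"grip":0},{"tx":-0.42,"ty":-0.72,"tz":0,"turn":0,"grip":0},{"tx":-0.42,"ty":-0.72,"tz":0,"turn":0,"grip":0},{"tx":-0.42,"ty":-0.72,"tz":0,"turn":0,"grip":0},{"tx":-0.42,"ty":-0.72,"tz":0,"turn":0,"grip":0},{"tx":-0.42,"ty":-0.72,"tz":0,"turn":0,"grip":0},{"tx":0,"ty":0,"tz":0,"turn":0,"grip":0}], newtons=6)

```text
time: 6.4
position: [0.6505, -0.2679, 0.3078]
tool_rot: [-0.602, -3.082, 0.007]
ft_force: [-0.4, -0.2, -1.3]
grip_width: 0.344
grip_force: 6.0
```

```bash
python3 - <<'E'
from bench import ctrl
from h import *
import cv2
st,im,r,a=lean(ctrl); print(r,a,st["position"],st["grip_force"])
np.savez("wrist.npz",**im)
v=im["pixels"][:,:,::-1].copy()
for X in ([.5185,-.2105,.1],[.5285,-.2097,.07],st["position"]): cv2.circle(v,tuple(int(round(q)) for q in wproj(im,X)),2,(0,0,255),-1)
cv2.imwrite("pics/w4.png",v); print(units(st,[.6515,-.263,.195]))
E
```

```text
153 25.0 [ 0.65050837 -0.2678607   0.30779496] 5.999721743864939
[0.014 0.089 1.88 ]
```

View pics/w4.png

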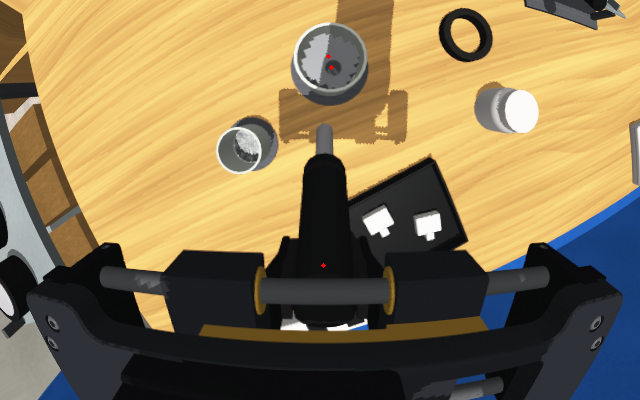

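The cup centre and hole projections land on the real ones at (328,56) and (332,67). The foot is at about (325,124), which gives a lean of about 27°. Next I'll descend and push the shank against the cup wall.

Request:
send_rows(steps=[{"tx":0.014,"ty":0.09,"tz":0.6,"turn":0,"grip":0},{"tx":0,"ty":0,"tz":0.6,"turn":0,"grip":0},{"tx":0,"ty":0,"tz":0.6,"turn":0,"grip":0},{"tx":0.15,"ty":0,"tz":0.08,"turn":0,"grip":0},{"tx":0.2,"ty":0,"tz":0,"turn":0,"grip":0},{"tx":0.2,"ty":0,"tz":0,"turn":0,"grip":0},{"tx":0.2,"ty":0,"tz":0,"turn":0,"grip":0},{"tx":0.2,"ty":0,"tz":0,"turn":0,"grip":0},{"tx":0.2,"ty":0,"tz":0,"turn":0,"grip":0},{"tx":0.2,"ty":0,"tz":0,"turn":0,"grip":0},{"tx":0.1,"ty":0,"tz":0,"turn":0,"grip":0},{"tx":0,"ty":0,"tz":0,"turn":0,"grip":0}])

```text
time: 7.95
position: [0.5722, -0.2237, 0.1957]
tool_rot: [-0.589, -3.085, -0.001]
ft_force: [-0.2, -0.8, -2.3]
grip_width: 0.341
grip_force: 6.0
```

```bash
python3 - <<'E'
from bench import ctrl
from h import *
st,im,r,a=lean(ctrl); print(r,a,st["position"],st["grip_force"],st["ft_force"],st["torque"]); print(units(st,[.5185+.93*.049,-.2105-.368*.049,.195]))
E
```

```text
195 0.5 [ 0.57220479 -0.2237442   0.19574243] 5.999921006150544 [-0.2289924  -0.81216109 -2.2707694 ] [-0.00516785  0.00854757 -0.01544113]
[ 0.097 -0.124  0.012]
```

Request:
send_rows(steps=[{"tx":-0.1,"ty":0,"tz":-0.3,"turn":0,"grip":0},{"tx":0,"ty":0,"tz":-0.5,"turn":0,"grip":0},{"tx":0,"ty":0,"tz":-0.45,"turn":0,"grip":0},{"tx":0.3,"ty":0,"tz":0,"turn":0,"grip":0},{"tx":0.3,"ty":0,"tz":0,"turn":0,"grip":0},{"tx":0.26,"ty":-0.05,"tz":0,"turn":0,"grip":0},{"tx":0,"ty":0,"tz":0,"turn":0,"grip":0},{"tx":0,"ty":0,"tz":0,"turn":0,"grip":0},{"tx":0,"ty":0,"tz":0,"turn":0,"grip":0}], newtons=10)

```text
time: 9.12
position: [0.5297, -0.21, 0.2706]
tool_rot: [-0.589, -3.086, 0.001]
ft_force: [-0.4, 0.2, -0.8]
grip_width: 0.343
grip_force: 10.0
```

```bash
python3 - <<'E'
from bench import ctrl
from h import *
import cv2
st,im,r,a=lean(ctrl); print(r,a,st["position"],st["grip_force"])
np.savez("wrist.npz",**im); st2,s=snap(ctrl,"scene"); np.savez("scene2.npz",**s); st2,t=snap(ctrl,"top"); np.savez("top2.npz",**t)
R=Ro.from_rotvec(st["tool_rot"]).as_matrix(); print(R[:,1])
v=im["pixels"][:,:,::-1].copy()
for X in ([.5185,-.2105,.1],[.5285,-.2097,.07],st["position"]+R[:,2]*.145): p=wproj(im,X);print(p);cv2.circle(v,tuple(int(round(q)) for q in p),1,(0,0,255),-1)
A=cv2.resize(v[90:290,220:430],(420,400),interpolation=cv2.INTER_CUBIC)
B=cv2.resize(s["pixels"][60:240,140:300][:,:,::-1],(356,400),interpolation=cv2.INTER_CUBIC)
cv2.imwrite("pics/w5.png",np.hstack([A,B])); print(units(st,[.5285,-.2097,.27]))
E
```

```text
195 0.5 [ 0.52974005 -0.21001282  0.2705559 ] 9.999853523913771
[ 3.68272349e-01  9.29717882e-01 -3.70861965e-04]
[319.46852264 177.52940986]
[323.75805011 179.46002257]
[323.71140617 193.41214983]
[ 0.021 -0.003  0.009]
```

View pics/w5.png

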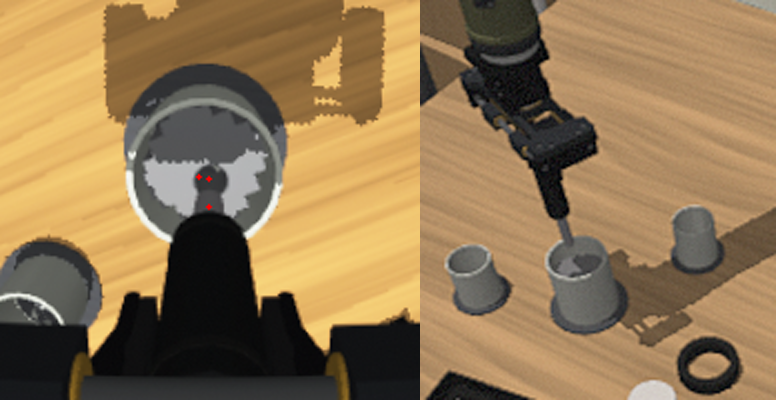

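In the wrist crop the hole's centre is at about (211,180), which is full-frame pixel (325.5,180), and the upright shank points straight at it. The scene view also shows the driver upright over the cup. I'll nudge 1 mm in +y and go down to feel for the hole.

Request:
send_rows(steps=[{"tx":0,"ty":0.02,"tz":0.3,"turn":0,"grip":0},{"tx":0,"ty":0,"tz":0.3,"turn":0,"grip":0},{"tx":0,"ty":0,"tz":0.2,"turn":0,"grip":0},{"tx":0,"ty":0,"tz":0.1,"turn":0,"grip":0},{"tx":0,"ty":0,"tz":0.1,"turn":0,"grip":0},{"tx":0,"ty":0,"tz":0.1,"turn":0,"grip":0},{"tx":0,"ty":0,"tz":0,"turn":0,"grip":0}], newtons=12)

```text
time: 10.15
position: [0.5302, -0.2091, 0.2048]
tool_rot: [0.589, 3.084, -0.0]
ft_force: [1.3, -0.9, -2.7]
grip_width: 0.341
grip_force: 12.0
```

Request:
send_rows(steps=[{"tx":0,"ty":0,"tz":0.15,"turn":0,"grip":0},{"tx":0,"ty":0,"tz":0.15,"turn":0,"grip":0},{"tx":0,"ty":0,"tz":0.15,"turn":0,"grip":0},{"tx":0,"ty":0,"tz":0,"turn":0,"grip":0},{"tx":0,"ty":0,"tz":0,"turn":0,"grip":0}])

```text
time: 10.78
position: [0.5293, -0.2088, 0.1775]
tool_rot: [-0.589, -3.085, -0.0]
ft_force: [0.8, -0.1, -1.9]
grip_width: 0.344
grip_force: 12.0
```

```bash
python3 - <<'E'
from bench import ctrl
from h import *
st,im,r,a=lean(ctrl); print(r,a,st["position"],st["ft_force"],st["torque"])
E
```

```text
197 -0.5 [ 0.52926695 -0.20877068  0.17745593] [ 0.82687242 -0.09894727 -1.91064415] [-0.22676538 -0.28067883  0.0068424 ]
```

The shank is about 37 mm down the hole and still held, with no upward force. I'll carry on down.

Request:
send_rows(steps=[{"tx":0,"ty":0,"tz":0.15,"turn":0,"grip":0},{"tx":0,"ty":0,"tz":0.15,"turn":0,"grip":0},{"tx":0,"ty":0,"tz":0.05,"turn":0,"grip":0},{"tx":0,"ty":0,"tz":0.05,"turn":0,"grip":0},{"tx":0,"ty":0,"tz":0,"turn":0,"grip":0},{"tx":0,"ty":0,"tz":0,"turn":0,"grip":0}])

```text
time: 11.58
position: [0.5296, -0.2088, 0.1538]
tool_rot: [-0.589, -3.086, -0.0]
ft_force: [0.6, 0.0, -2.2]
grip_width: 0.342
grip_force: 12.0
```

```bash
python3 - <<'E'
from bench import ctrl
from h import *
st,im,r,a=lean(ctrl); print(r,a,st["position"],st["ft_force"],st["torque"])
E
```

```text
197 -0.5 [ 0.52956729 -0.20883631  0.15381681] [ 0.57520639  0.04129076 -2.16448782] [-0.02329943 -0.03379169 -0.02420606]
```

Request:
send_rows(steps=[{"tx":0,"ty":0,"tz":0.04,"turn":0,"grip":0},{"tx":0,"ty":0,"tz":0.04,"turn":0,"grip":0},{"tx":0,"ty":0,"tz":0,"turn":0,"grip":0}])

```text
time: 12.0
position: [0.5303, -0.2091, 0.151]
tool_rot: [0.589, 3.084, 0.001]
ft_force: [-2.6, 0.4, 9.1]
grip_width: 0.34
grip_force: 12.0
```

The upward force jumped to 9 N at the expected height, so the handle is seated on the block. Time to release and retreat.

Request:
send_rows(steps=[{"tx":0,"ty":0,"tz":-0.02,"turn":0,"grip":0.45},{"tx":0,"ty":0,"tz":0,"turn":0,"grip":0.65},{"tx":0,"ty":0,"tz":0,"turn":0,"grip":0.65},{"tx":0,"ty":0,"tz":-0.3,"turn":0,"grip":0.65},{"tx":0,"ty":0,"tz":-0.6,"turn":0,"grip":0.65},{"tx":0,"ty":0,"tz":-0.8,"turn":0,"grip":0.65},{"tx":0,"ty":0,"tz":-0.8,"turn":0,"grip":0.65},{"tx":0,"ty":0,"tz":0,"turn":0,"grip":0.65},{"tx":0,"ty":0,"tz":0,"turn":0,"grip":0.65}])

```text
time: 13.12
position: [0.5295, -0.2089, 0.3005]
tool_rot: [0.589, 3.085, 0.0]
ft_force: [-0.8, -0.4, -0.6]
grip_width: 0.648
grip_force: 0.0
```

```bash
python3 - <<'E'
from bench import ctrl
from h import *
import cv2
st,im=snap(ctrl,"wrist");_,s=snap(ctrl,"scene"); print(st["position"],st["ft_force"])
v=im["pixels"][:,:,::-1].copy()
for z in (.07,.185): cv2.circle(v,tuple(int(round(q)) for q in wproj(im,[.5293,-.2088,z])),2,(0,0,255),-1)
cv2.imwrite("pics/w6.png",np.hstack([cv2.resize(v[90:290,220:430],(420,400)),cv2.resize(s["pixels"][60:240,140:300][:,:,::-1],(356,400),interpolation=cv2.INTER_CUBIC)]))
E
```

```text
[ 0.5295377  -0.20888716  0.30051599] [-0.7597849  -0.40976448 -0.61885386]
```

View pics/w6.png

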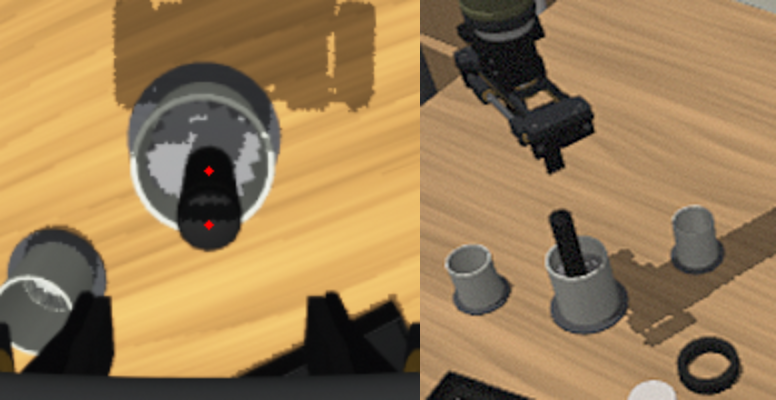

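The driver stands upright in the cup with its handle on the block. The predicted base and top points, at crop (209,171) and (209,225), fall on it, and the fingers are clear.

```bash
python3 -c "
from bench import ctrl
print(ctrl.close_job())"
```

```text
the job is handed in; nothing more can be done
None
```

The slim driver is standing upright in the largest cup, its shank fully home in the hole, released with the arm clear; the job was handed in at about 13 s, no verdict was returned, and I didn't re-measure the stout driver, tape or jar, though no move was meant to touch them.

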